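Hold the sprung chest lid at its balance for a spring change

TASK

I am going to change one of the lid springs on the little tool chest. Pull its drawer out to the stop so that I can reach the spare spring lying in it, then take the lid by its bar and raise it past its balance point until you feel the springs carry it, and ease it back and hold it just below that point, where it leans only lightly on you and the hinge pin runs free. Do not let the lid fly up against its stop or drop, leave the drawer out and the things lying round the chest where they are, and finish still holding the lid by its bar: do not let go.

Things in the scene. Friction and masses are not known exactly. Their poses are not given: they have to be found in the camera images.
- chest: small wooden bench chest, 160 mm deep, 155 wide, 80 high with its lid shut (bars not counted), standing fast on the bench; drawer below, hinged lid with a steel honing plate on top. Origin: centre of its underside, on the bench top. Its x axis points from the drawer side (near the robot) to the hinge side at the back, y to the left, z up. It stands turned by up to 0.12 rad either way
- drawer (a joint): how far the drawer is out, in m: 0 shut, 0.065 at its stop; it slides straight out along the chest's -x with a drag of about 1 N, has no latch and stays where it is left. At the start it may stand up to 0.03 ajar. Its front is 10 mm thick, 9 to 46 mm above the bench
- lid (a joint): lid angle, rad: 0 shut, grows as the front edge rises; upright stop at 1.40. Two hinge springs help to lift it. Balance point 0.70: below it the lid sinks shut by itself, above it the springs carry it to the stop. Raising it from shut takes about 1.2 N at the bar; 0.1 rad off balance the load there is 0.3 N. No latch, little friction. Just below balance: 0.52 to 0.66; past it: above 0.80
- drawer_bar (a point): middle of the drawer's pull bar: round steel bar, 10 mm diameter, level along the chest's y, 60 mm clear between its two stems; axis 34 mm above the bench and 40 mm in front of the drawer's face (120 mm in front of the chest's origin when shut). The shut lid's top is 46 mm above the bar's axis; the lid's front edge is 54 mm behind it
- lid_bar (a point): middle of the lid's lifting bar: round steel bar, 10 mm diameter, along the chest's y, 75 mm clear between two stems on the lid's top; 33 mm clear between bar and lid. Lid shut: 118 mm above the bench, 50 mm in front of the chest's origin. It swings on a circle of 147 mm radius about the hinge: 0.147*cos(0.347+lid) in front of it, 0.147*sin(0.347+lid) above it; it turns between gripping pads
- lid_hinge (a point): middle of the lid's hinge axis, at the back of the chest, 88 mm behind its origin and 68 mm above the bench; the axis runs along the chest's y
- sand_block: cork sanding block, 51 x 93 x 28 mm, lying on the bench to the right in front of the chest; leave it. Origin: centre of its underside
- pencil_red: red pencil, 173 mm long, lying along the left edge of the bench; leave it. Origin: its middle, on the bench
- mallet: wooden carver's mallet, 220 mm long, lying behind the chest, its head to the right; leave it. Origin: its middle, on the bench

How it is judged:
By the outcome, as a careful person would: the job done as asked, in the order asked, and still so for the second after the job is handed in, while the arm keeps its last pose, push and grip.
It also fails if it takes over 48 s, if anything falls off the work surface, if the arm or the gripper's body presses on something with over 40 N, if the wrist force passes 120 N, or if a joint passes its speed limit or range.

ROBOT

A 7-joint arm with a two-finger parallel gripper is mounted at the origin on a cart in front of the work surface, level with it; the furniture and walls round the work are solid. World frame = base frame: x ahead of the robot, y to its left, z up, the work surface at z = 0. Lengths are in mm, angles in rad, forces in N, time in s.
With the tool pointing down it reaches from about 350 to 900 mm from the base axis. Payload 8.1 kg.
Tool frame: the origin (TCP) lies at the very end of the fingers, on their centre line; the grasp point (between the pads) lies 19 mm behind it; z points along the fingers, x is the direction in which the jaws open and shut, and the axes are right-handed (so a half turn about z gives the same grasp; the last joint's range is limited). The gripper opens to 85 mm and grips with 20 to 120 N. Pads are 22 mm wide; open, the fingers measure 114 mm over their backs; the gripper's body (76 mm by 85 mm) begins 54 mm behind the grasp point. The pads swing forward as they close: fully open they stand 13 mm farther back than shut.
Start: joints at [-1.297, 0.434, 0.025, 1.573, -0.012, 1.134, -0.075], TCP at [229.994, 581.157, 231.323] pointing down, gripper open.
Joint ranges: [-2.62, 2.62], [-0.44, 2.09], [-1.27, 1.32], [0.08, 2.57], [-1.32, 4.46], [0.12, 2], [-2.74, 2.74]. Speed limits (rad/s): [2.22, 2.22, 3.01, 3.01, 3.14, 3.14, 3.14].

INTERFACE

Orientations are given as [roll, pitch, yaw] about the fixed x, y, z axes, in that order (R = Rz(yaw) Ry(pitch) Rx(roll)).
In Python, from bench import bot gives the robot as it stands.
- The arm moves only by the tool apply_moves, never from a script. Its argument "moves" is a list of rows, each a list of 7 numbers: the shift along the tool's x, y, z in cm, then the turn, a rotation vector about the tool's x, y, z in degrees, then the opening, from 0 (shut) to 1 (fully open). A call has 1 to 8 rows; each row shifts and turns the commanded pose from where the row before left it, along the tool's axes as they then stand; what a row does not reach is not made up. A row lasts 1/10 s, in which the tool goes at most 50 mm and 8.59 degrees, less where a joint would pass 70% of its speed; a pose out of reach is approached as far as the arm can. A call is refused whole if a number of a shift passes 5 or a number of a turn 8.59, either way. A call with a gripper value outside its range is refused whole. The fingers move at their own pace and stop on an object; "force" is the grip in N (left out, the last holds). Time passes only in rows, so rows that do not move let the fingers close. It gives the time, the measured TCP pose, the force and the opening at its end, in the units of the state.
- bot.get_obs(): the state, without advancing time (a new reading comes with each control period).
- bot.get_image(name): name is "scene" or "top" or "wrist"; returns a dict with "color" (480x640x3 uint8, red, green, blue), "range_z" (480x640 float32, mm along the optical axis (not along the pixel's ray), 0 where there is no reading), "vfov" (degrees; the focal length in pixels is half the picture's height over the tangent of half this angle, whatever the lens; pixels are square), "cx", "cy" (the principal point, pixels), "xyz" and "attitude" of the camera in the world. Camera axes: x right, y up, looking along -z (the intrinsics and any distortion apply to the point x, -y, -z); pixel columns grow to the right and rows downward; lengths in mm; the calibration is good to about 2 mm. The wrist camera is an equidistant fisheye: a pixel r from the principal point sees the ray r / f radians off the axis. A picture is of the moment at which its call begins.
- bot.sign_off(): hands the job in, once; it reports no verdict.
The state is a dict: "time": time; "joints": joint angles; "qvel": joint speeds; "tau": joint torques, N m; "ee_pos": TCP position; "tcp_rot": TCP orientation; "force": force on the tool from outside, world axes, zero at the start; "moment": the same for the moment, N m; "gripper_width": finger opening in mm.
Only numpy, scipy, OpenCV 4.12 (cv2) and the standard library are available. Lean on these libraries where they do the work, as an engineer would, in place of code of your own. Each camera call takes 0.05 s, during which the arm holds its last target.

## Working session

There is one attempt and no reset: what is moved stays moved. The work goes in short steps, Python scripts to look and compute and a tool call to move; the robot and the scene stay as the last step left them, time stands still between calls to the robot, and variables do not carry over. Pictures are saved under pics/ and viewed, and the job is handed in when it is done.

Besides the shell and the picture viewer there is one more tool, called by a JSON object that holds its "name" and its "arguments", one argument or row to a line. apply_moves: Moves the arm, as the interface text tells. Its arguments: {"type":"object","properties":{"moves":{"type":"array"},"force":{"type":"number"}},"required":["moves"]}

```bash
ls; mkdir -p pics; python3 - <<'E'
from bench import bot
import cv2
print(bot.get_obs())
for n in ("scene","top","wrist"):
    d=bot.get_image(n); cv2.imwrite(f"pics/{n}0.png",d["color"][:,:,::-1])
    print(n,{k:v for k,v in d.items() if k not in("color","range_z")})
E
```

```text
pics
{'time': 0.0, 'joints': array([-1.29658464,  0.43520224,  0.02498066,  1.57408965, -0.01160417,
        1.13402037, -0.0751125 ]), 'qvel': array([ 0.00061695,  0.00089683, -0.00118046,  0.00086367,  0.00017208,
        0.00203357, -0.00081527]), 'tau': array([ 6.40059479e-04, -6.70440531e+01,  1.02612041e+00, -3.16231084e+01,
        1.57111650e-02,  1.19175602e-02, -7.74085606e-06]), 'ee_pos': array([229.8422747 , 580.65643455, 230.54183517]), 'tcp_rot': array([3.14145078e+00, 1.56809976e-03, 1.19389356e+00]), 'force': array([ 0.01523445, -0.02449987, -1.13888344]), 'moment': array([ 0.00961017, -0.00511491,  0.0003579 ]), 'gripper_width': 85.18713144838493}
scene {'vfov': 43.98939721007429, 'cx': 317.79063618073576, 'cy': 244.88579404706513, 'xyz': array([ 126.97635458, -503.92045452,  710.20464797]), 'attitude': array([ 0.96935761,  0.01839162, -0.5623211 ])}
top {'vfov': 54.02721797413694, 'cx': 317.6075188413412, 'cy': 243.18333745370265, 'xyz': array([380.38296644, 233.56029254, 947.68386168]), 'attitude': array([ 0.22615245, -0.00358431, -1.63150048])}
wrist {'vfov': 65.70646984690485, 'cx': 312.2149869169091, 'cy': 239.84653769019707, 'xyz': array([165.60629747, 605.86310298, 372.54831849]), 'attitude': array([-0.27655112,  0.00149782,  1.1940036 ])}
```

View pics/scene0.png

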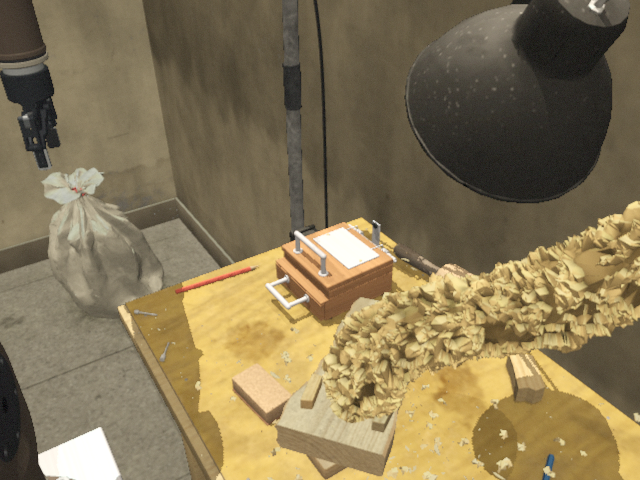

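View pics/top0.png

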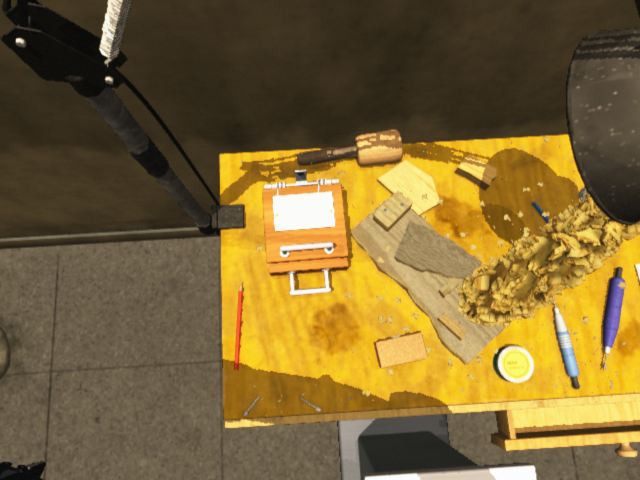

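View pics/wrist0.png

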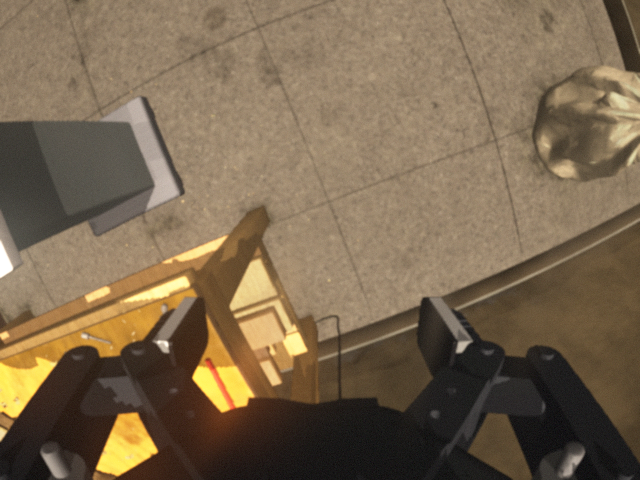

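The pictures show the chest in the top view around (305,225), with its lid bar from (283,250) to (333,246) and its drawer bar around (311,292). In the scene view the lid bar runs from (297,235) to (323,272) and the drawer bar is around (280,293). The lamp post stands close to the chest's left. I'll zoom in and measure next.

```bash
cat > h.py <<'E'
import numpy as np, cv2
from scipy.spatial.transform import Rotation as R
from bench import bot
def ray(d,u,v):
    f=240/np.tan(np.radians(d["vfov"])/2)
    c=np.array([(u-d["cx"])/f,-(v-d["cy"])/f,-1.0])
    return d["xyz"],R.from_euler("xyz",d["attitude"]).as_matrix()@c
def rayw(d,u,v):
    f=240/np.tan(np.radians(d["vfov"])/2)
    x,y=u-d["cx"],v-d["cy"];r=np.hypot(x,y)+1e-9;t=r/f
    c=np.array([np.sin(t)*x/r,-np.sin(t)*y/r,-np.cos(t)])
    return d["xyz"],R.from_euler("xyz",d["attitude"]).as_matrix()@c
def onz(o,r,z): return o+r*(z-o[2])/r[2]
def tri(a,b):
    o1,r1=a;o2,r2=b
    s=np.linalg.lstsq(np.c_[r1,-r2],o2-o1,rcond=None)[0]
    p,q=o1+s[0]*r1,o2+s[1]*r2
    return (p+q)/2,np.linalg.norm(p-q)
def bydepth(d,u,v):
    o,r=ray(d,u,v); return o+r*d["range_z"][int(round(v)),int(round(u))]
E
python3 - <<'E'
from h import *
s=bot.get_image("scene");t=bot.get_image("top")
def crop(d,x0,y0,w,h,k,n):
    c=d["color"][y0:y0+h,x0:x0+w,::-1]; cv2.imwrite(n,cv2.resize(c,None,fx=k,fy=k,interpolation=cv2.INTER_CUBIC))
crop(s,250,210,160,120,5,"pics/s1.png"); crop(t,235,170,160,140,4,"pics/t1.png")
E
```

```text
(no output)
```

View pics/s1.png

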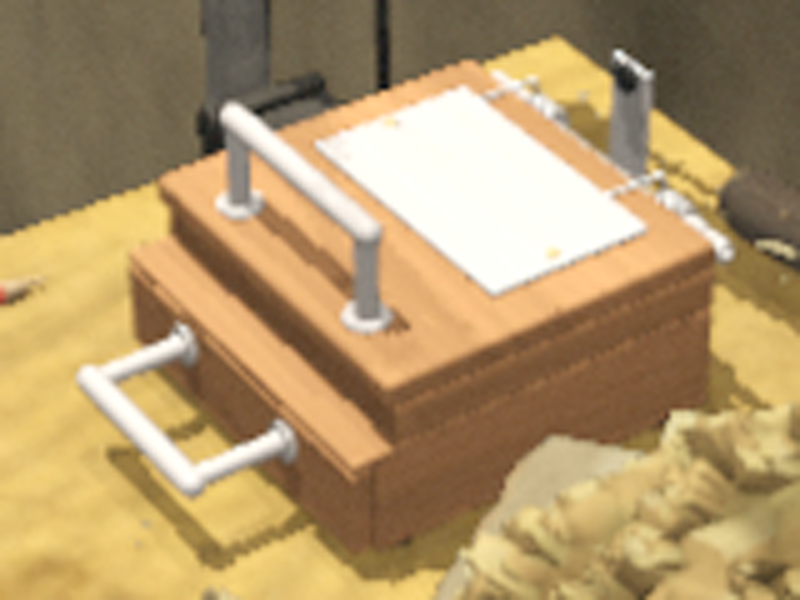

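View pics/t1.png

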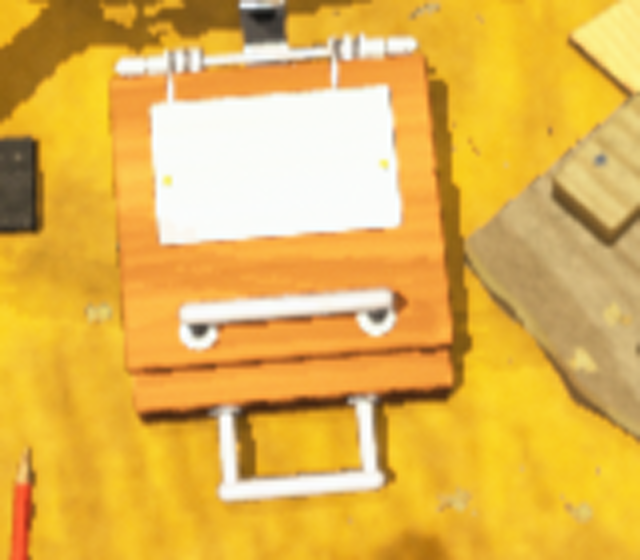

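The crops (scene: 5× from (250,210); top: 4× from (235,170)) show both bars clearly. Lid bar ends are (232,112)/(370,232) in the scene crop and (184,313)/(391,300) in the top crop. Drawer bar ends are (88,375)/(192,483) and (222,491)/(381,480). The drawer seems ajar.

```bash
python3 - <<'E'
from h import *
s=bot.get_image("scene");t=bot.get_image("top")
S=lambda x,y:(250+(x+.5)/5-.5,210+(y+.5)/5-.5)
T=lambda x,y:(235+(x+.5)/4-.5,170+(y+.5)/4-.5)
P={}
for n,a,b in [("lidL",(232,112),(184,313)),("lidR",(370,232),(391,300)),("drL",(88,375),(222,491)),("drR",(192,483),(381,480)),("hR",(727,250),(415,44)),("hL",(498,77),(118,67))]:
    p,e=tri(ray(s,*S(*a)),ray(t,*T(*b))); P[n]=p; print(n,p.round(1),"gap",round(e,1))
for a,b in ("lidL","lidR"),("drL","drR"),("hL","hR"):
    v=P[a]-P[b]; print(a,"mid",((P[a]+P[b])/2).round(1),"len",np.linalg.norm(v).round(1),"yaw",np.arctan2(-v[0],v[1]).round(4))
# red pencil, etc. depth check, post location
for n,(u,v) in {"block":(400,350),"post":(232,215),"postup":(150,130),"board":(440,260),"boardtop":(392,210),"limb":(490,290)}.items(): print(n,bydepth(t,u,v).round(0))
# depth-based bar
for n,q in {"lid":(288,307),"dr":(301,486)}.items():
    u,v=T(*q); print(n,bydepth(t,u,v).round(1))
# edges of bar by threshold in top view along columns
E
```

```text
lidL [565.4 286.  120.4] gap 0.3
lidR [565.3 192.8 122.4] gap 0.5
drL [494.9 276.8  35.9] gap 0.3
drR [495.  199.6  39. ] gap 0.8
hR [704.5 169.9  72.8] gap 0.6
hL [703.1 315.9  70.3] gap 1.4
lidL mid [565.3 239.4 121.4] len 93.2 yaw -0.0015
drL mid [494.9 238.2  37.4] len 77.2 yaw 0.0012
hL mid [703.8 242.9  71.5] len 146.1 yaw 0.0093
block [373.  73.  27.]
post [666. 390.  11.]
postup [838. 544.  66.]
board [534. -10.  78.]
boardtop [638.  71.  75.]
limb [458. -46. 208.]
lid [380.4 233.6 947.7]
dr [494.8 238.3  38.5]
```

Two-view results:

| Point | Position (mm) |
|---|---|
| Lid bar middle | about (565, 239, 121) |
| Drawer bar middle | about (495, 238, 37) |
| Hinge middle | about (704, 243, 71) |

- **Height bias:** all three read about 3 mm above the text's heights.
- **Drawer:** the bars are 70 mm apart in x, so the drawer is essentially shut.
- **Yaw:** about 0.01.

I'll turn the tool so the jaws open along x, then look from closer.

{"name": "apply_moves", "arguments": {
  "moves": [
    [0, 0, 0, 0, 0, 8.5, 1],
    [0, 0, 0, 0, 0, 8.5, 1],
    [0, 0, 0, 0, 0, 8.5, 1],
    [0, 0, 0, 0, 0, 8.5, 1],
    [0, 0, 0, 0, 0, 8.5, 1],
    [0, 0, 0, 0, 0, 8.5, 1],
    [0, 0, 0, 0, 0, 8.5, 1],
    [0, 0, 0, 0, 0, 8, 1]
  ]
}}

```text
time: 1.15
ee_pos: [229.9, 581.2, 231.3]
tcp_rot: [-3.142, 0.0, 0.01]
force: [-0.4, -0.1, -0.8]
gripper_width: 85.5
```

{"name": "apply_moves", "arguments": {
  "moves": [
    [2.5, 3.5, 0, 0, 0, 0, 0.6],
    [2.5, 3.5, 0, 0, 0, 0, 0.6],
    [2.5, 3.5, 0, 0, 0, 0, 0.6],
    [2.5, 3.5, 0, 0, 0, 0, 0.6],
    [2.5, 3.5, 0, 0, 0, 0, 0.6],
    [2.5, 3.5, 0, 0, 0, 0, 0.6],
    [2.5, 3.5, 0, 0, 0, 0, 0.6],
    [2.5, 3.5, 0, 0, 0, 0, 0.6]
  ]
}}

```text
time: 1.95
ee_pos: [435.2, 302.9, 231.6]
tcp_rot: [-3.141, -0.0, 0.016]
force: [1.2, 0.8, 0.2]
gripper_width: 50.9
```

{"name": "apply_moves", "arguments": {
  "moves": [
    [2.5, 3.5, 0, 0, 0, 0, 0.4],
    [2.0, 3.2, 0, 0, 0, 0, 0.4],
    [0, 0, 0, 0, 0, 0, 0.4],
    [0, 0, 0, 0, 0, 0, 0.4]
  ]
}}

```text
time: 2.35
ee_pos: [480.8, 237.4, 231.4]
tcp_rot: [-3.141, -0.0, 0.014]
force: [-0.8, -0.2, -0.7]
gripper_width: 34.2
```

```bash
python3 - <<'E'
from h import *
d=bot.get_image("wrist"); cv2.imwrite("pics/w1.png",d["color"][:,:,::-1]); np.savez("w1.npz",**d)
o=bot.get_obs(); print(o["ee_pos"],o["tcp_rot"],o["gripper_width"],o["joints"].round(2),d["xyz"])
E
```

```text
[480.08075501 238.69883382 231.28933404] [-3.14103617e+00  3.66691320e-04  1.60212941e-02] 34.00398562822361 [-0.9   0.3   0.43  1.82 -0.14  1.06 -0.39] [479.87397652 306.06374658 373.35587258]
```

View pics/w1.png

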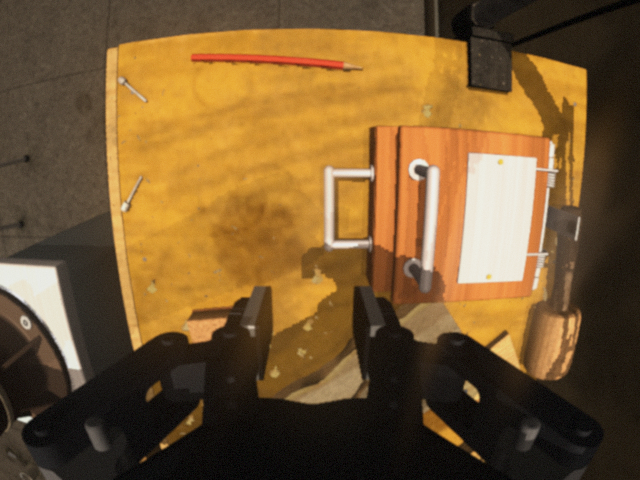

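The wrist view shows the drawer bar from (329,168) to (329,247) and the lid bar from (432,167) to (426,289). Next I'll cross this view with the two fixed cameras.

```bash
python3 - <<'E'
from h import *
d=dict(np.load("w1.npz"))
g=d["color"].astype(int)
m=((g.min(2)>140)&(g.max(2)-g.min(2)<35)).astype(np.uint8)
def ends(m,x0,x1,y0,y1):
    k=np.zeros_like(m);k[y0:y1,x0:x1]=m[y0:y1,x0:x1]
    n,l,s,c=cv2.connectedComponentsWithStats(k);i=1+np.argmax(s[1:,4]);return s[i],c[i]
print(ends(m,322,336,155,260),ends(m,421,442,160,300))
s=bot.get_image("scene");t=bot.get_image("top")
T=lambda x,y:(235+(x+.5)/4-.5,170+(y+.5)/4-.5)
S=lambda x,y:(250+(x+.5)/5-.5,210+(y+.5)/5-.5)
for n,w,b,c,z in [("drL",(329,167),(222,491),(88,375),34),("drR",(329,248),(381,480),(192,483),34),("lidL",(432,166),(184,313),(232,112),118),("lidR",(426,290),(391,300),(370,232),118)]:
    p,e=tri(rayw(d,*w),ray(t,*T(*b))); q,e2=tri(rayw(d,*w),ray(s,*S(*c)));print(n,p.round(1),e.round(1),"|",q.round(1),e2.round(1),"onz wrist",onz(*rayw(d,*w),z).round(1),"top",onz(*ray(t,*T(*b)),z).round(1))
for n,w,z in [("hL",(552,143),68),("hR",(538,288),68)]: print(n,onz(*rayw(d,*w),z).round(1))
E
```

```text
(array([327, 169,   4,  51, 154], dtype=int32), array([328.81168831, 193.        ])) (array([425, 168,  13, 101, 593], dtype=int32), array([431.48397976, 213.59696459]))
drL [496.5 277.7  20.6] 0.9 | [495.6 279.   34.1] 0.2 onz wrist [495.5 279.   34. ] top [495.3 276.8  34. ]
drR [497.6 198.8  23.5] 0.6 | [496.8 202.8  36. ] 1.0 onz wrist [497.3 202.   34. ] top [496.  199.3  34. ]
lidL [570.6 287.7  99.7] 1.1 | [565.9 288.9 118.1] 1.9 onz wrist [565.  289.2 118. ] top [566.1 286.1 118. ]
lidR [568.8 192.9 114.8] 3.3 | [567.7 195.8 120.1] 1.7 onz wrist [569.3 194.6 118. ] top [566.5 192.5 118. ]
hL [705.5 317.4  68. ]
hR [713.7 171.2  68. ]
```

The wrist and scene views agree: drawer bar middle about (496, 240, 35), lid bar about (567, 241.5, 119), yaw about 0.015. The tool's yaw of 0.016 already fits that. I'll go down over the drawer bar.

{"name": "apply_moves", "arguments": {
  "moves": [
    [1.6, -0.1, 0, 0, 0, 0, 0.35],
    [0, 0, 4, 0, 0, 0, 0.35],
    [0, 0, 4, 0, 0, 0, 0.35],
    [0, 0, 4, 0, 0, 0, 0.35],
    [0, 0, 3, 0, 0, 0, 0.35],
    [0, 0, 0, 0, 0, 0, 0.35]
  ]
}}

```text
time: 3.1
ee_pos: [493.1, 239.5, 77.8]
tcp_rot: [3.138, 0.006, 0.018]
force: [-0.4, 0.2, 0.3]
gripper_width: 29.9
```

```bash
python3 - <<'E'
from h import *
d=bot.get_image("wrist"); cv2.imwrite("pics/w2.png",d["color"][:,:,::-1]); np.savez("w2.npz",**d)
o=bot.get_obs(); print(o["ee_pos"],o["tcp_rot"],o["gripper_width"],o["force"])
E
```

```text
[494.73297198 239.86082403  80.09972527] [3.13983883 0.00342147 0.01763343] 30.23328842603572 [-0.45474337 -0.3056361   0.70055737]
```

View pics/w2.png

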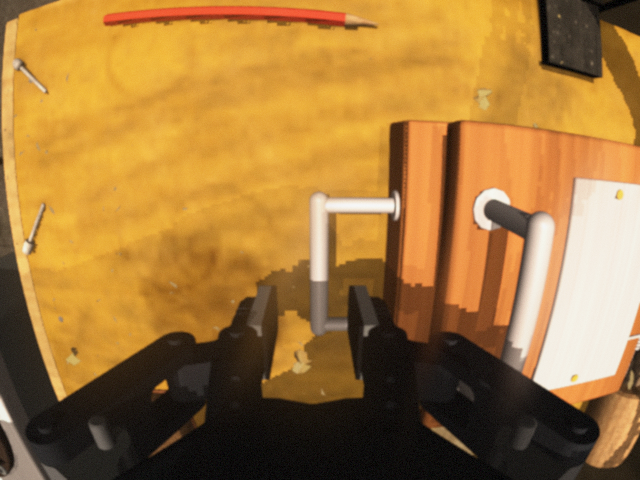

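The bar runs from (319,199) to (320,331), between the finger planes. I'll triangulate it against the previous wrist view.

```bash
python3 - <<'E'
from h import *
a=dict(np.load("w1.npz"));d=dict(np.load("w2.npz"))
print(d["xyz"])
for w1,w2 in [((329,168),(318,197)),((329,248),(320,331)),((432,167),(541,218)),((426,289),(514,370))]:
    p,e=tri(rayw(a,*w1),rayw(d,*w2));print(p.round(1),e.round(1),onz(*rayw(d,*w2),34 if w2[0]<400 else 118).round(1))
E
```

```text
[492.78518732 308.66481013 219.48088264]
[495.2 278.5  38. ] 0.3 [495.1 277.9  34. ]
[497.6 202.6  36.2] 0.7 [498.  201.3  34. ]
[564.5 288.6 119.5] 0.1 [565.5 288.2 118. ]
[590.8 189.3  79.2] 26.5 [569.  230.4 118. ]
```

{"name": "apply_moves", "arguments": {
  "moves": [
    [0.1, 0, 3, 0, 0, 0, 0.35],
    [0, 0, 2.4, 0, 0, 0, 0.35],
    [0, 0, 1.0, 0, 0, 0, 0.35],
    [0, 0, 0, 0, 0, 0, 0.35],
    [0, 0, 0, 0, 0, 0, 0.35]
  ]
}}

```text
time: 3.65
ee_pos: [497.8, 240.4, 18.8]
tcp_rot: [-3.14, -0.001, 0.017]
force: [-3.2, 1.0, 0.5]
gripper_width: 29.7
```

{"name": "apply_moves", "arguments": {
  "moves": [
    [0, 0, 0, 0, 0, 0, 0.1],
    [0, 0, 0, 0, 0, 0, 0.0],
    [0, 0, 0, 0, 0, 0, 0],
    [0, 0, 0, 0, 0, 0, 0],
    [0, 0, 0, 0, 0, 0, 0]
  ],
  "force": 30
}}

```text
time: 4.15
ee_pos: [497.1, 240.1, 18.7]
tcp_rot: [-3.14, 0.0, 0.016]
force: [-6.0, 1.2, 10.6]
gripper_width: 8.6
```

{"name": "apply_moves", "arguments": {
  "moves": [
    [-0.8, 0, 0, 0, 0, 0, 0],
    [-1, 0, 0, 0, 0, 0, 0],
    [-1, 0, 0, 0, 0, 0, 0],
    [-1, 0, 0, 0, 0, 0, 0],
    [-1, 0, 0, 0, 0, 0, 0],
    [-0.8, 0, 0, 0, 0, 0, 0],
    [0, 0, 0, 0, 0, 0, 0]
  ]
}}

```text
time: 4.85
ee_pos: [441.3, 238.8, 18.6]
tcp_rot: [-3.14, -0.002, 0.016]
force: [-0.8, -0.8, 11.2]
gripper_width: 8.8
```

```bash
python3 - <<'E'
from h import *
d=bot.get_image("wrist"); cv2.imwrite("pics/w3.png",d["color"][:,:,::-1])
o=bot.get_obs(); print(o["ee_pos"],o["tcp_rot"],o["gripper_width"],o["force"])
E
```

```text
[441.60401727 238.85396576  18.6207027 ] [-3.14019648e+00 -1.77916380e-03  1.59816277e-02] 9.001108811874552 [-1.1295945  -1.6168178  11.82220388]
```

View pics/w3.png

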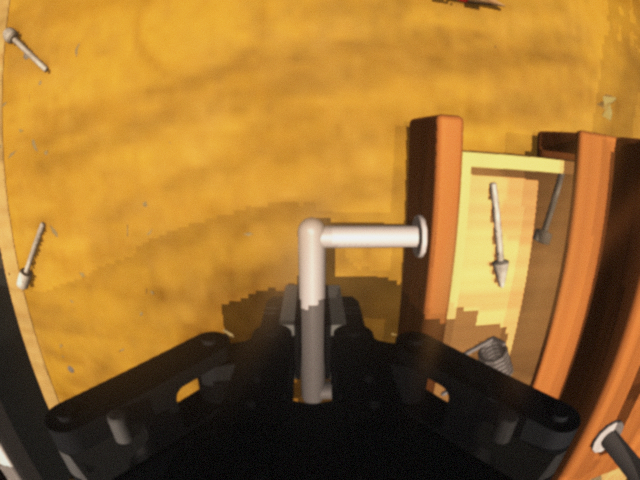

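The bar sits between the pads and the drawer has come out about 55 mm, with the spring visible at (490,355). I'll continue gently until I feel the stop.

{"name": "apply_moves", "arguments": {
  "moves": [
    [-0.4, 0, 0, 0, 0, 0, 0],
    [-0.3, 0, 0, 0, 0, 0, 0],
    [-0.2, 0, 0, 0, 0, 0, 0],
    [0, 0, 0, 0, 0, 0, 0]
  ]
}}

```text
time: 5.3
ee_pos: [433.3, 238.7, 18.6]
tcp_rot: [-3.14, -0.003, 0.016]
force: [0.8, -1.3, 11.7]
gripper_width: 8.6
```

{"name": "apply_moves", "arguments": {
  "moves": [
    [-0.2, 0, 0, 0, 0, 0, 0],
    [0, 0, 0, 0, 0, 0, 0],
    [0, 0, 0, 0, 0, 0, 0]
  ]
}}

```text
time: 5.6
ee_pos: [432.0, 238.6, 18.6]
tcp_rot: [-3.14, -0.004, 0.015]
force: [1.9, -1.4, 9.4]
gripper_width: 8.7
```

{"name": "apply_moves", "arguments": {
  "moves": [
    [-0.3, 0, 0, 0, 0, 0, 0],
    [0, 0, 0, 0, 0, 0, 0],
    [0, 0, 0, 0, 0, 0, 0]
  ]
}}

```text
time: 5.9
ee_pos: [432.0, 238.6, 18.7]
tcp_rot: [-3.139, -0.009, 0.014]
force: [11.9, -1.4, -2.0]
gripper_width: 8.8
```

{"name": "apply_moves", "arguments": {
  "moves": [
    [-0.3, 0, 0, 0, 0, 0, 0],
    [0, 0, 0, 0, 0, 0, 0],
    [0, 0, 0, 0, 0, 0, 0]
  ]
}}

```text
time: 6.2
ee_pos: [432.0, 238.7, 18.9]
tcp_rot: [-3.139, -0.014, 0.013]
force: [20.1, -1.1, -12.1]
gripper_width: 8.5
```

The drawer stopped at x=432 (65 mm of travel) and the force rose to 20 N, so that is the stop. I'll relax the pull, open and rise.

{"name": "apply_moves", "arguments": {
  "moves": [
    [0.3, 0, 0, 0, 0, 0, 0],
    [0.2, 0, 0, 0, 0, 0, 0],
    [0, 0, 0, 0, 0, 0, 0]
  ]
}}

```text
time: 6.5
ee_pos: [432.0, 238.6, 18.7]
tcp_rot: [-3.14, -0.005, 0.015]
force: [3.6, -1.5, 7.4]
gripper_width: 8.6
```

{"name": "apply_moves", "arguments": {
  "moves": [
    [0, 0, 0, 0, 0, 0, 0.15],
    [0, 0, 0, 0, 0, 0, 0.35],
    [0, 0, 0, 0, 0, 0, 0.35],
    [0, 0, 0, 0, 0, 0, 0.35]
  ]
}}

```text
time: 6.9
ee_pos: [428.8, 238.2, 17.2]
tcp_rot: [3.141, 0.001, 0.016]
force: [-0.1, 0.6, -0.3]
gripper_width: 30.2
```

{"name": "apply_moves", "arguments": {
  "moves": [
    [0, 0, -2, 0, 0, 0, 0.35],
    [0, 0, -4, 0, 0, 0, 0.35],
    [0, 0, -4, 0, 0, 0, 0.35],
    [0, 0, -4, 0, 0, 0, 0.4],
    [0, 0, -4, 0, 0, 0, 0.4],
    [0, 0, -3, 0, 0, 0, 0.4],
    [0, 0, 0, 0, 0, 0, 0.4]
  ]
}}

```text
time: 7.6
ee_pos: [431.1, 239.3, 231.0]
tcp_rot: [-3.137, -0.005, 0.016]
force: [0.8, 0.6, -0.2]
gripper_width: 33.9
```

```bash
python3 - <<'E'
from h import *
d=bot.get_image("wrist"); cv2.imwrite("pics/w4.png",d["color"][:,:,::-1]); np.savez("w4.npz",**d)
o=bot.get_obs(); print(o["ee_pos"],o["tcp_rot"],o["gripper_width"],o["force"])
E
```

```text
[430.07589554 238.90901865 228.92735689] [-3.13894243e+00 -2.53853492e-03  1.62175943e-02] 34.20175621022668 [-0.5624805  -0.01930446 -0.68650266]
```

View pics/w4.png

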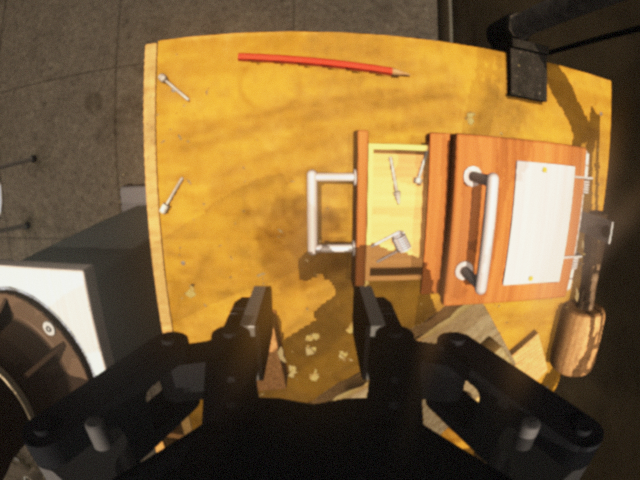

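The drawer stands out with its bar from (311,171) to (313,251), and the spring lies at (400,240). Measured in the robot's own frame, the lid bar should be at x = 432 + 65 + 70 = 567. I'll move over it.

{"name": "apply_moves", "arguments": {
  "moves": [
    [4, 0, 0, 0, 0, 0, 0.45],
    [4, 0, 0, 0, 0, 0, 0.45],
    [4, 0, 0, 0, 0, 0, 0.45],
    [1.7, 0, 0, 0, 0, 0, 0.45],
    [0, 0, 2.5, 0, 0, 0, 0.45],
    [0, 0, 2.5, 0, 0, 0, 0.45],
    [0, 0, 0, 0, 0, 0, 0.45]
  ]
}}

```text
time: 8.35
ee_pos: [563.5, 239.3, 172.5]
tcp_rot: [3.138, 0.008, 0.016]
force: [-0.3, -0.3, -1.4]
gripper_width: 38.3
```

```bash
python3 - <<'E'
from h import *
d=bot.get_image("wrist"); cv2.imwrite("pics/w5.png",d["color"][:,:,::-1]); np.savez("w5.npz",**d)
o=bot.get_obs(); print(o["ee_pos"],o["tcp_rot"],o["gripper_width"],o["force"],d["xyz"])
E
```

```text
[564.63343336 239.70478782 174.7667898 ] [3.13897996 0.00493814 0.0155625 ] 38.5507727712586 [0.65336987 0.98135325 0.83177102] [563.54164538 308.58061006 314.17748274]
```

View pics/w5.png

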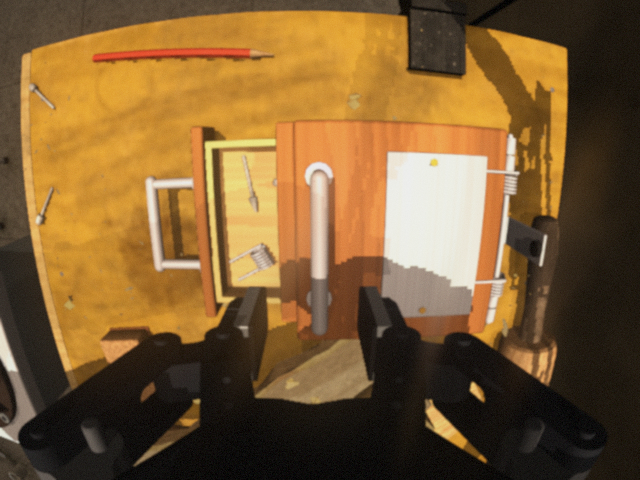

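The bar runs from (319,171) to (320,333), centred between the fingers.

```bash
python3 - <<'E'
from h import *
a=dict(np.load("w1.npz"));b=dict(np.load("w4.npz"));d=dict(np.load("w5.npz"))
for w1,w4,w2 in [((432,167),(492,173),(319,170)),((426,289),(485,292),(320,334))]:
    print([ (p.round(1),e.round(1)) for p,e in (tri(rayw(a,*w1),rayw(d,*w2)),tri(rayw(b,*w4),rayw(d,*w2)))],onz(*rayw(d,*w2),118).round(1))
E
```

```text
[(array([566. , 289.2, 114.7]), np.float64(1.9)), (array([565.9, 289.9, 115.9]), np.float64(0.6))] [565.9 290.4 118. ]
[(array([568.1, 196.5, 122.8]), np.float64(1.9)), (array([568.3, 197.6, 125.9]), np.float64(0.3))] [568.6 192.7 118. ]
```

{"name": "apply_moves", "arguments": {
  "moves": [
    [0.1, -0.2, 3, 0, 0, 0, 0.45],
    [0, 0, 3, 0, 0, 0, 0.4],
    [0, 0, 1.2, 0, 0, 0, 0.4],
    [0, 0, 0, 0, 0, 0, 0.4],
    [0, 0, 0, 0, 0, 0, 0.4]
  ]
}}

```text
time: 8.9
ee_pos: [568.1, 242.6, 106.6]
tcp_rot: [-3.141, -0.001, 0.016]
force: [-0.3, 0.4, 0.9]
gripper_width: 34.4
```

{"name": "apply_moves", "arguments": {
  "moves": [
    [0, 0, 0.6, 0, 0, 0, 0.4],
    [0, 0, 0, 0, 0, 0, 0.3],
    [0, 0, 0, 0, 0, 0, 0.15],
    [0, 0, 0, 0, 0, 0, 0],
    [0, 0, 0, 0, 0, 0, 0],
    [0, 0, 0, 0, 0, 0, 0],
    [0, 0, 0, 0, 0, 0, 0]
  ],
  "force": 30
}}

```text
time: 9.6
ee_pos: [566.9, 242.6, 99.6]
tcp_rot: [-3.141, 0.001, 0.016]
force: [-4.8, 0.6, 5.4]
gripper_width: 9.0
```

```bash
python3 - <<'E'
from h import *
d=bot.get_image("wrist"); cv2.imwrite("pics/w6.png",d["color"][:,:,::-1])
o=bot.get_obs(); print(o["ee_pos"],o["tcp_rot"],o["gripper_width"],o["force"],o["moment"])
E
```

```text
[566.86695929 242.56628606  99.59920853] [-3.14132673e+00  8.82424576e-04  1.60502683e-02] 9.101883376629946 [-4.75389864 -0.84753298  5.64528218] [-0.11543477  1.00251819  0.13640205]
```

View pics/w6.png

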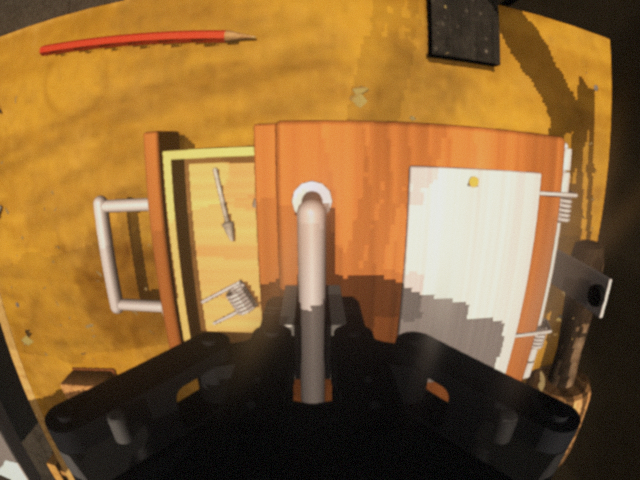

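The bar is well held. I'll compute the arc steps in tool axes.

```bash
python3 - <<'E'
import numpy as np
th=np.arange(0,0.881,0.04);a=.347+th
x=14.7*(np.cos(.347)-np.cos(a));z=14.7*(np.sin(a)-np.sin(.347))
for i in range(1,len(th)): print(round(th[i],2),"dx %.2f dz %.2f"%(x[i]-x[i-1],-(z[i]-z[i-1])),"cum %.2f %.2f"%(x[i],z[i]))
E
```

```text
0.04 dx 0.21 dz -0.55 cum 0.21 0.55
0.08 dx 0.23 dz -0.54 cum 0.44 1.09
0.12 dx 0.25 dz -0.53 cum 0.70 1.62
0.16 dx 0.28 dz -0.52 cum 0.97 2.14
0.2 dx 0.30 dz -0.51 cum 1.27 2.65
0.24 dx 0.32 dz -0.50 cum 1.58 3.14
0.28 dx 0.34 dz -0.48 cum 1.92 3.63
0.32 dx 0.35 dz -0.47 cum 2.27 4.09
0.36 dx 0.37 dz -0.45 cum 2.65 4.55
0.4 dx 0.39 dz -0.44 cum 3.04 4.99
0.44 dx 0.41 dz -0.42 cum 3.45 5.41
0.48 dx 0.42 dz -0.41 cum 3.87 5.82
0.52 dx 0.44 dz -0.39 cum 4.31 6.21
0.56 dx 0.46 dz -0.37 cum 4.77 6.58
0.6 dx 0.47 dz -0.35 cum 5.24 6.93
0.64 dx 0.48 dz -0.33 cum 5.72 7.27
0.68 dx 0.50 dz -0.31 cum 6.22 7.58
0.72 dx 0.51 dz -0.29 cum 6.73 7.87
0.76 dx 0.52 dz -0.27 cum 7.25 8.15
0.8 dx 0.53 dz -0.25 cum 7.78 8.40
0.84 dx 0.54 dz -0.23 cum 8.32 8.63
0.88 dx 0.55 dz -0.21 cum 8.87 8.84
```

{"name": "apply_moves", "arguments": {
  "moves": [
    [0.21, 0, -0.55, 0, 0, 0, 0],
    [0.23, 0, -0.54, 0, 0, 0, 0],
    [0.25, 0, -0.53, 0, 0, 0, 0],
    [0.28, 0, -0.52, 0, 0, 0, 0],
    [0.3, 0, -0.51, 0, 0, 0, 0],
    [0.32, 0, -0.5, 0, 0, 0, 0],
    [0.34, 0, -0.48, 0, 0, 0, 0],
    [0, 0, 0, 0, 0, 0, 0]
  ]
}}

```text
time: 10.45
ee_pos: [585.6, 243.0, 136.4]
tcp_rot: [-3.141, 0.003, 0.016]
force: [-9.8, -0.3, 5.6]
gripper_width: 8.7
```

```bash
python3 - <<'E'
from h import *
d=bot.get_image("wrist"); cv2.imwrite("pics/w7.png",d["color"][:,:,::-1])
d=bot.get_image("scene"); cv2.imwrite("pics/s7.png",cv2.resize(d["color"][150:330,200:440,::-1],None,fx=3,fy=3))
o=bot.get_obs(); print(o["ee_pos"],o["tcp_rot"],o["gripper_width"],o["force"],o["moment"])
E
```

```text
[585.27376947 242.96831068 136.00684247] [-3.14136027e+00  2.95708686e-03  1.62425591e-02] 9.03456659678399 [-9.53915713 -0.18136656  3.7941715 ] [0.01828266 2.04480087 0.04040686]
```

View pics/w7.png

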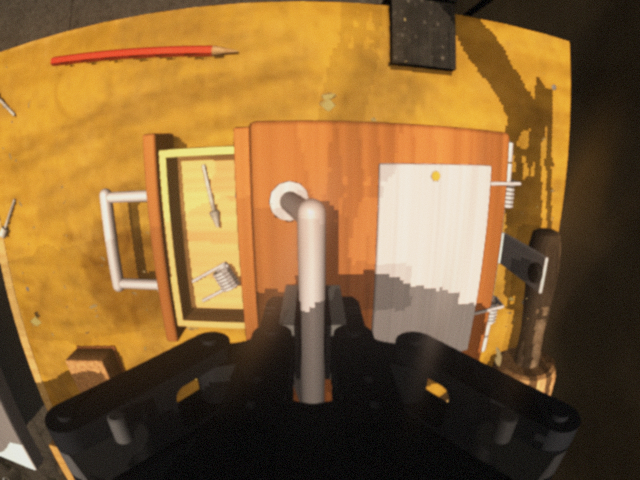

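View pics/s7.png

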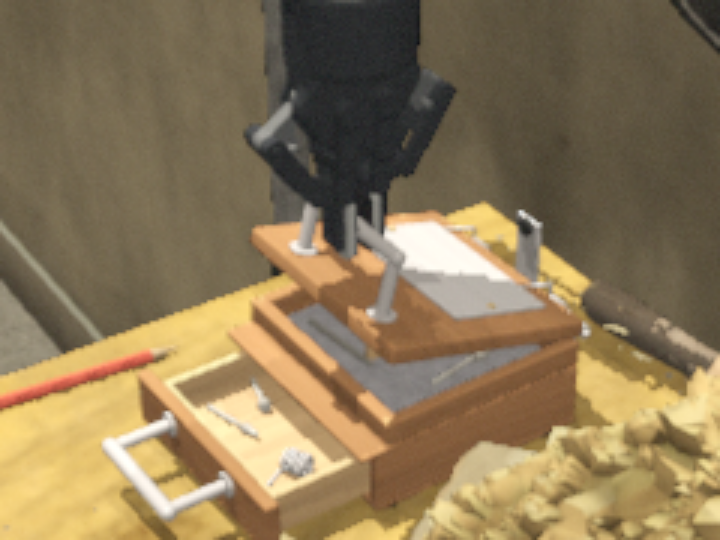

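The lid has risen to about 0.28 rad and the bar turns freely in the pads. The wrist force of about 11 N points radially outward, so the commanded path runs about 3 mm too close to the hinge. I'll ease outward while continuing.

{"name": "apply_moves", "arguments": {
  "moves": [
    [-0.12, 0, -0.09, 0, 0, 0, 0],
    [-0.12, 0, -0.09, 0, 0, 0, 0],
    [0, 0, 0, 0, 0, 0, 0]
  ]
}}

```text
time: 10.85
ee_pos: [586.7, 243.0, 138.1]
tcp_rot: [-3.141, -0.005, 0.015]
force: [6.2, 2.9, -6.6]
gripper_width: 8.6
```

{"name": "apply_moves", "arguments": {
  "moves": [
    [0.35, 0, -0.47, 0, 0, 0, 0],
    [0.37, 0, -0.45, 0, 0, 0, 0],
    [0.39, 0, -0.44, 0, 0, 0, 0],
    [0.41, 0, -0.42, 0, 0, 0, 0],
    [0, 0, 0, 0, 0, 0, 0],
    [0, 0, 0, 0, 0, 0, 0]
  ]
}}

```text
time: 11.45
ee_pos: [600.8, 243.2, 155.5]
tcp_rot: [-3.141, -0.002, 0.016]
force: [5.6, 2.5, -5.9]
gripper_width: 8.7
```

{"name": "apply_moves", "arguments": {
  "moves": [
    [0.08, 0, 0.08, 0, 0, 0, 0],
    [0, 0, 0, 0, 0, 0, 0]
  ]
}}

```text
time: 11.65
ee_pos: [599.9, 243.2, 154.5]
tcp_rot: [-3.141, 0.001, 0.016]
force: [-1.7, 2.8, -0.4]
gripper_width: 8.8
```

{"name": "apply_moves", "arguments": {
  "moves": [
    [0.42, 0, -0.41, 0, 0, 0, 0],
    [0.44, 0, -0.39, 0, 0, 0, 0],
    [0.46, 0, -0.37, 0, 0, 0, 0],
    [0.47, 0, -0.35, 0, 0, 0, 0],
    [0, 0, 0, 0, 0, 0, 0],
    [0, 0, 0, 0, 0, 0, 0]
  ]
}}

```text
time: 12.25
ee_pos: [618.0, 243.7, 170.8]
tcp_rot: [-3.141, 0.001, 0.016]
force: [-6.7, 3.2, 7.0]
gripper_width: 8.8
```

{"name": "apply_moves", "arguments": {
  "moves": [
    [-0.07, -0.05, -0.1, 0, 0, 0, 0],
    [0, 0, 0, 0, 0, 0, 0]
  ]
}}

```text
time: 12.45
ee_pos: [618.1, 243.6, 171.0]
tcp_rot: [-3.142, -0.001, 0.016]
force: [-1.0, 1.5, -0.1]
gripper_width: 8.9
```

```bash
python3 - <<'E'
from h import *
from scipy.optimize import least_squares
o=bot.get_obs(); print(o["ee_pos"],o["force"])
p=o["ee_pos"]
P=np.array([[566.9,99.6],[585.6,136.4],[586.7,138.1],[600.8,155.5],[599.9,154.5],[618,170.8],[p[0],p[2]]])
r=least_squares(lambda h:np.hypot(*(P-h).T)-147,[705,49]);print(r.x,r.fun.round(2))
h=r.x
for q in P: print(np.arctan2(q[1]-h[1],h[0]-q[0])-.347)
E
```

```text
[618.08665191 243.63831818 171.01525024] [-1.02806592  1.47803695 -0.10758048]
[706.74196362  53.55760852] [ 0.23 -0.24 -0.18  0.02 -0.02  0.04  0.16]
-0.02893264633132364
0.25280156693098976
0.26658842869565924
0.4191611276657913
0.41001302537001716
0.5758873302257432
0.5772395977433217
```

{"name": "apply_moves", "arguments": {
  "moves": [
    [0.48, 0, -0.34, 0, 0, 0, 0],
    [0.49, 0, -0.33, 0, 0, 0, 0],
    [0.5, 0, -0.31, 0, 0, 0, 0],
    [0.51, -0.03, -0.29, 0, 0, 0, 0],
    [0, 0, 0, 0, 0, 0, 0],
    [0, 0, 0, 0, 0, 0, 0]
  ]
}}

```text
time: 13.05
ee_pos: [637.7, 244.1, 183.9]
tcp_rot: [-3.141, -0.001, 0.015]
force: [-3.1, 0.5, 5.2]
gripper_width: 8.7
```

{"name": "apply_moves", "arguments": {
  "moves": [
    [0.49, 0, -0.31, 0, 0, 0, 0],
    [0.52, -0.02, -0.27, 0, 0, 0, 0],
    [0.53, 0, -0.24, 0, 0, 0, 0],
    [0.54, -0.02, -0.22, 0, 0, 0, 0],
    [0, 0, 0, 0, 0, 0, 0],
    [0, 0, 0, 0, 0, 0, 0]
  ]
}}

```text
time: 13.65
ee_pos: [658.4, 244.6, 193.5]
tcp_rot: [3.141, -0.0, 0.015]
force: [1.3, -1.3, -4.2]
gripper_width: 8.6
```

```bash
python3 - <<'E'
from h import *
from scipy.optimize import least_squares
o=bot.get_obs(); print(o["ee_pos"],o["force"],o["joints"].round(2))
p=o["ee_pos"]
P=np.array([[585.6,136.4],[586.7,138.1],[600.8,155.5],[599.9,154.5],[618,170.8],[618.1,171],[637.7,183.9],[p[0],p[2]]])
r=least_squares(lambda h:np.hypot(*(P-h).T)-147,[705,49]);print(r.x,r.fun.round(2))
for q in P: print(round(np.arctan2(q[1]-r.x[1],r.x[0]-q[0])-.347,3),end=' ')
d=bot.get_image("scene"); cv2.imwrite("pics/s8.png",cv2.resize(d["color"][150:330,200:440,::-1],None,fx=3,fy=3))
d=bot.get_image("wrist"); cv2.imwrite("pics/w8.png",d["color"][:,:,::-1])
d=bot.get_image("top"); cv2.imwrite("pics/t8.png",cv2.resize(d["color"][140:320,200:440,::-1],None,fx=3,fy=3))
E
```

```text
[658.43791571 244.5766819  193.49822572] [ 1.32610559 -1.28646399 -4.23108565] [-0.71  0.62  0.46  1.43 -0.29  1.16 -0.19]
[707.9945458   54.86222501] [ 0.07  0.11  0.03  0.01 -0.23 -0.14 -0.06  0.23]
0.241 0.254 0.407 0.398 0.564 0.565 0.725 0.88
```

View pics/s8.png

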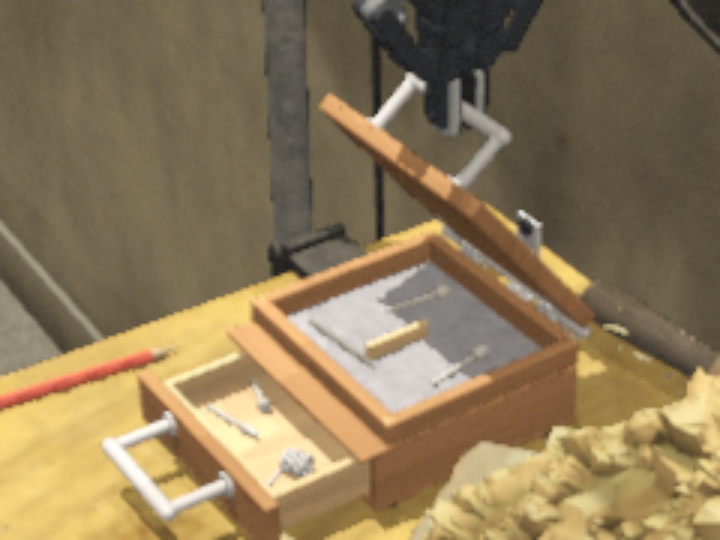

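View pics/w8.png

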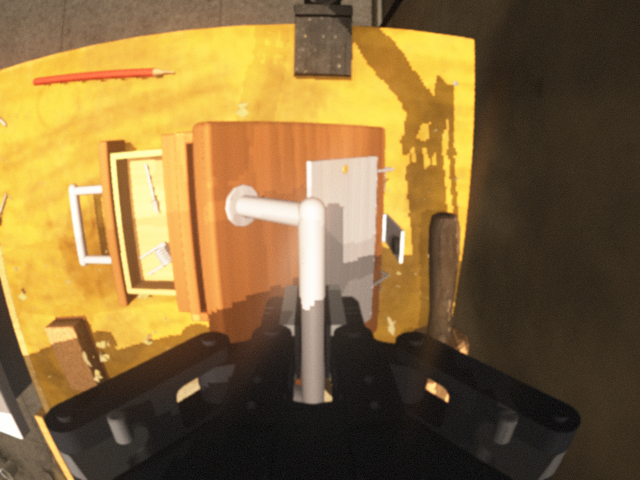

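The lid is well up. In the scene crop (3× from (200,150)) the bar ends are at (413,82) and (507,137), still gripped, and the drawer is still out. I'll cross-check the lid angle from the cameras.

```bash
python3 - <<'E'
from h import *
s=bot.get_image("scene");t=bot.get_image("top")
S=lambda x,y:(200+(x+.5)/3-.5,150+(y+.5)/3-.5)
S5=lambda x,y:(250+(x+.5)/5-.5,210+(y+.5)/5-.5)
def ony(o,r,y): return o+r*(y-o[1])/r[1]
for (q,q0,y,hx) in [((507,137),(370,232),192.8,(704.2,72.5)),((413,82),(232,112),286.,(703.4,70.5))]:
    p=ony(*ray(s,*S(*q)),y); p0=ony(*ray(s,*S5(*q0)),y)
    # hinge from text relative to bar start
    H=(p0[0]+138.2,p0[2]-50)
    for h in (H,hx):
        print(p.round(1),p0.round(1),"ang",np.round(np.arctan2(p[2]-h[1],h[0]-p[0])-.347,3),"r",np.hypot(p[2]-h[1],h[0]-p[0]).round(1))
E
```

```text
[656.4 192.8 211.6] [564.9 192.8 122.4] ang 0.9 r 146.8
[656.4 192.8 211.6] [564.9 192.8 122.4] ang 0.893 r 147.1
[655.3 286.  205.8] [565.2 286.  120.4] ang 0.882 r 143.6
[655.3 286.  205.8] [565.2 286.  120.4] ang 0.882 r 143.5
```

View pics/t8.png

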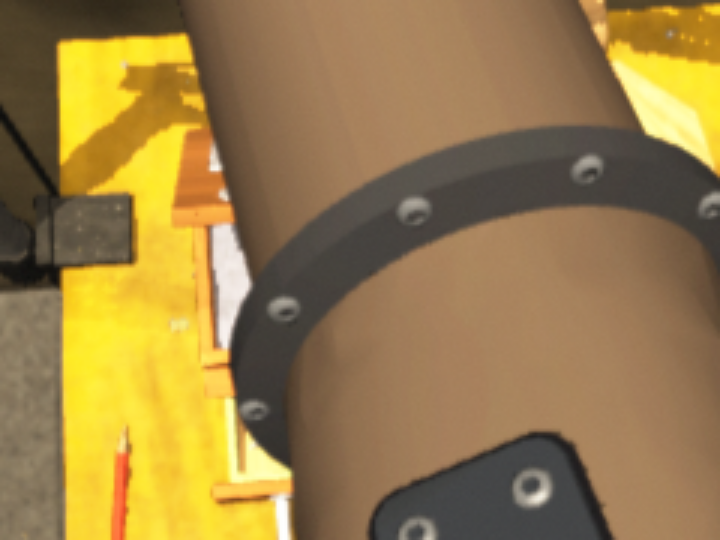

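The lid is at 0.88 to 0.90 by both the arm and the camera, so past 0.80. Now I'll ease it back to about 0.59.

{"name": "apply_moves", "arguments": {
  "moves": [
    [-0.51, 0, 0.23, 0, 0, 0, 0],
    [-0.51, 0.01, 0.21, 0, 0, 0, 0],
    [-0.5, 0.01, 0.23, 0, 0, 0, 0],
    [-0.49, 0.01, 0.25, 0, 0, 0, 0],
    [0, 0, 0, 0, 0, 0, 0],
    [0, 0, 0, 0, 0, 0, 0]
  ]
}}

```text
time: 14.5
ee_pos: [637.7, 244.2, 185.0]
tcp_rot: [-3.142, 0.0, 0.016]
force: [-0.7, -4.5, 3.7]
gripper_width: 8.9
```

{"name": "apply_moves", "arguments": {
  "moves": [
    [-0.48, 0, 0.27, 0, 0, 0, 0],
    [-0.47, 0.01, 0.28, 0, 0, 0, 0],
    [-0.46, 0.01, 0.3, 0, 0, 0, 0],
    [-0.45, 0, 0.32, 0, 0, 0, 0],
    [0, 0, 0, 0, 0, 0, 0],
    [0, 0, 0, 0, 0, 0, 0]
  ]
}}

```text
time: 15.1
ee_pos: [618.4, 243.9, 172.6]
tcp_rot: [3.141, 0.002, 0.016]
force: [-3.3, -4.4, 4.8]
gripper_width: 8.8
```

At about 0.58. I'll relieve the leftover radial and side load.

{"name": "apply_moves", "arguments": {
  "moves": [
    [-0.05, 0.07, -0.06, 0, 0, 0, 0],
    [0, 0, 0, 0, 0, 0, 0],
    [0, 0, 0, 0, 0, 0, 0]
  ]
}}

```text
time: 15.4
ee_pos: [618.9, 243.9, 173.1]
tcp_rot: [-3.141, -0.0, 0.016]
force: [1.6, -0.8, -2.2]
gripper_width: 8.7
```

```bash
python3 - <<'E'
from h import *
f=[]
for i in range(4):
    d=bot.get_image("scene"); o=bot.get_obs(); f.append(o["force"])
print(np.mean(f,0),np.std(f,0),o["ee_pos"],o["tcp_rot"],o["moment"])
cv2.imwrite("pics/s9.png",cv2.resize(d["color"][150:330,200:440,::-1],None,fx=3,fy=3))
d=bot.get_image("wrist"); cv2.imwrite("pics/w9.png",d["color"][:,:,::-1])
E
```

```text
[ 3.10683925  0.25645186 -4.29533016] [0.22375839 0.38961714 0.56521762] [618.99369659 243.87449869 173.1751328 ] [-3.14108360e+00 -2.71538332e-04  1.62850191e-02] [ 0.1867477  -0.72815076  0.01904632]
```

View pics/s9.png

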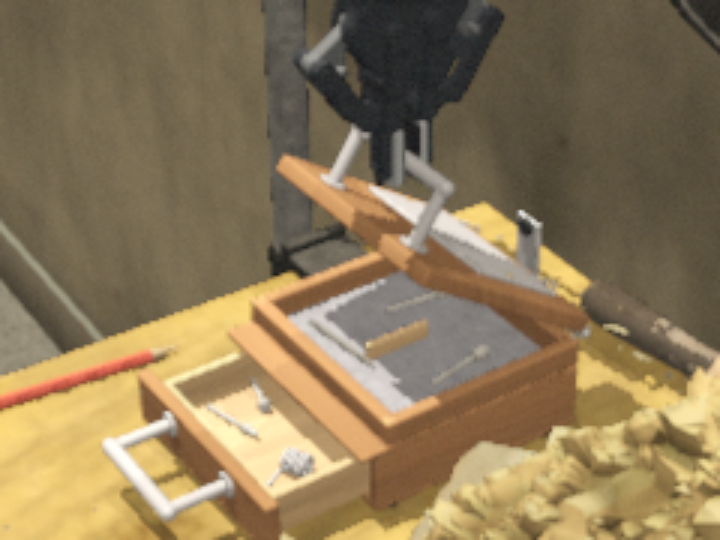

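The lid is partly back, with the bar's right end at crop (448,187). The drawer and spring are untouched. I'll check the angle and trim the remaining ~5 N of radial force.

{"name": "apply_moves", "arguments": {
  "moves": [
    [0.02, 0, 0.03, 0, 0, 0, 0],
    [0, 0, 0, 0, 0, 0, 0],
    [0, 0, 0, 0, 0, 0, 0],
    [0, 0, 0, 0, 0, 0, 0],
    [0, 0, 0, 0, 0, 0, 0]
  ]
}}

```text
time: 16.15
ee_pos: [619.0, 243.8, 173.2]
tcp_rot: [-3.141, -0.0, 0.016]
force: [2.0, 3.4, -2.3]
gripper_width: 8.5
```

```bash
python3 - <<'E'
from h import *
f=[]
for i in range(6):
    s=bot.get_image("scene"); o=bot.get_obs(); f.append(o["force"])
print(o["time"],np.mean(f,0),o["ee_pos"],o["gripper_width"])
cv2.imwrite("pics/s10.png",cv2.resize(s["color"][180:230,310:370,::-1],None,fx=12,fy=12,interpolation=cv2.INTER_CUBIC))
S=lambda x,y:(200+(x+.5)/3-.5,150+(y+.5)/3-.5)
def ony(o,r,y): return o+r*(y-o[1])/r[1]
for q,y,H in [((448,187),192.8,(703.1,72.4)),((364,130),286.,(703.4,70.4))]:
    p=ony(*ray(s,*S(*q)),y)
    print(p.round(1),np.arctan2(p[2]-H[1],H[0]-p[0])-.347,np.hypot(p[2]-H[1],H[0]-p[0]))
p=o["ee_pos"]
for h in ((708,54.9),(706.7,53.6),(705.1,49.6)): print(h,np.arctan2(p[2]-h[1],h[0]-p[0])-.347)
E
```

```text
16.45 [ 1.87960891  4.07674845 -2.32620428] [619.01490847 243.83477723 173.1767728 ] 8.563930002412661
[616.5 192.8 192.4] 0.598719863405906 148.01720285158348
[620.1 286.  184. ] 0.5912544645505127 140.83659145522196
(708, 54.9) 0.5787952810655715
(706.7, 53.6) 0.5910721920298453
(705.1, 49.6) 0.6153476527167765
```

View pics/s10.png

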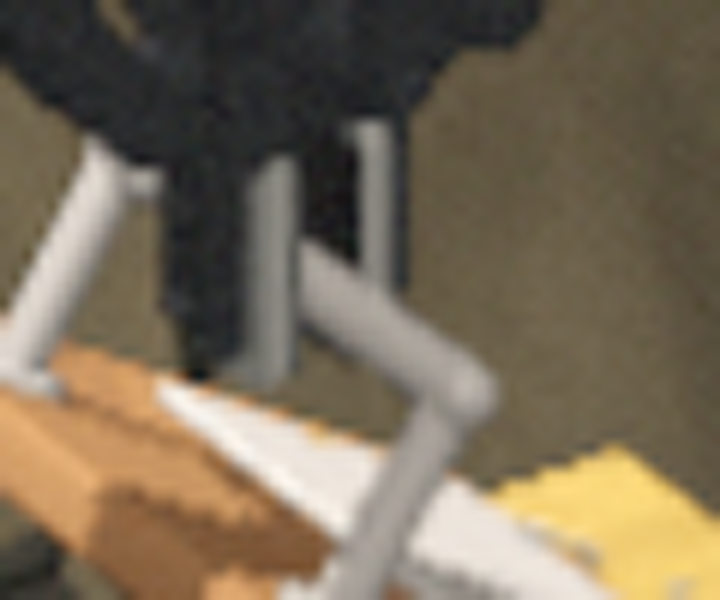

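{"name": "apply_moves", "arguments": {
  "moves": [
    [0.01, -0.03, 0.02, 0, 0, 0, 0],
    [0, 0, 0, 0, 0, 0, 0],
    [0, 0, 0, 0, 0, 0, 0],
    [0, 0, 0, 0, 0, 0, 0],
    [0, 0, 0, 0, 0, 0, 0],
    [0, 0, 0, 0, 0, 0, 0],
    [0, 0, 0, 0, 0, 0, 0],
    [0, 0, 0, 0, 0, 0, 0]
  ]
}}

```text
time: 17.25
ee_pos: [619.0, 243.8, 173.1]
tcp_rot: [-3.141, 0.0, 0.016]
force: [-2.6, 4.5, 3.0]
gripper_width: 8.5
```

```bash
python3 - <<'E'
from h import *
f=[]
for i in range(10):
    s=bot.get_image("wrist"); o=bot.get_obs(); f.append(o["force"])
print(o["time"],np.array(f).round(1),np.mean(f,0),o["ee_pos"],o["gripper_width"],o["moment"])
cv2.imwrite("pics/w11.png",s["color"][:,:,::-1])
E
```

```text
17.75 [[-2.5  5.4  3.7]
 [-3.3  5.3  3.6]
 [-2.6  4.5  4.2]
 [-2.5  5.   3.9]
 [-2.9  4.8  4.3]
 [-2.2  4.8  3.3]
 [-2.4  4.5  3.2]
 [-2.3  4.2  4.1]
 [-3.5  4.3  3.5]
 [-2.7  4.2  4.1]] [-2.69198197  4.69028217  3.78760771] [619.03125579 243.79197021 173.06263975] 8.165449665414327 [0.97142682 0.42796664 0.09443264]
```

View pics/w11.png

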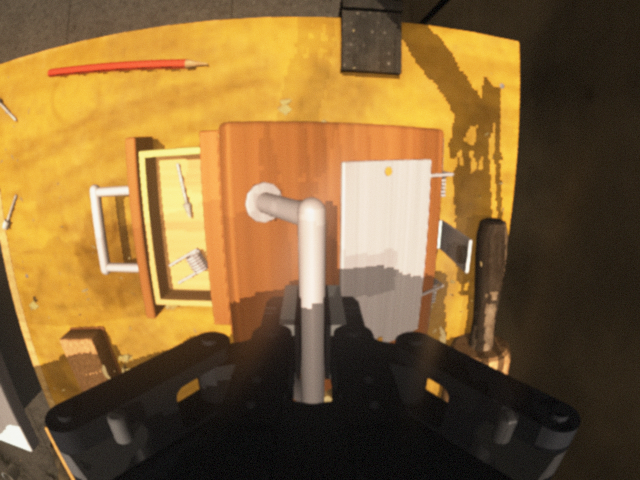

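The wrist view shows the bar still centred between the pads, with the drawer, pencil, block and mallet in place. I'll trim the side load once more.

{"name": "apply_moves", "arguments": {
  "moves": [
    [-0.01, -0.06, -0.01, 0, 0, 0, 0],
    [0, 0, 0, 0, 0, 0, 0],
    [0, 0, 0, 0, 0, 0, 0],
    [0, 0, 0, 0, 0, 0, 0],
    [0, 0, 0, 0, 0, 0, 0],
    [0, 0, 0, 0, 0, 0, 0]
  ]
}}

```text
time: 18.35
ee_pos: [619.1, 243.8, 173.1]
tcp_rot: [3.141, 0.0, 0.016]
force: [-2.6, 1.2, 5.8]
gripper_width: 8.7
```

```bash
python3 - <<'E'
from h import *
f=[];w=[]
for i in range(8):
    s=bot.get_image("top"); o=bot.get_obs(); f.append(o["force"]);w.append(o["gripper_width"])
print(o["time"],np.array(f).round(1).tolist(),np.mean(f,0),o["ee_pos"],np.round(w,2),o["moment"])
E
```

```text
18.75 [[-3.1, 1.4, 4.9], [-3.9, 2.2, 4.7], [-4.1, 2.2, 5.5], [-2.2, 1.4, 4.8], [-3.9, 1.3, 5.2], [-3.1, 1.6, 6.4], [-3.8, 1.3, 4.8], [-3.2, 1.6, 4.9]] [-3.40336525  1.61251996  5.15117124] [619.00906055 243.82262969 173.05101813] [8.51 8.56 9.21 8.52 8.51 8.43 8.5  8.51] [0.29401506 0.59947636 0.03822125]
```

{"name": "apply_moves", "arguments": {
  "moves": [
    [-0.02, -0.02, -0.03, 0, 0, 0, 0],
    [0, 0, 0, 0, 0, 0, 0],
    [0, 0, 0, 0, 0, 0, 0],
    [0, 0, 0, 0, 0, 0, 0],
    [0, 0, 0, 0, 0, 0, 0],
    [0, 0, 0, 0, 0, 0, 0]
  ]
}}

```text
time: 19.35
ee_pos: [619.0, 243.9, 173.2]
tcp_rot: [3.141, -0.0, 0.015]
force: [-0.6, -0.1, 0.4]
gripper_width: 8.5
```

```bash
python3 - <<'E'
from h import *
f=[];w=[]
for i in range(8):
    s=bot.get_image("top"); o=bot.get_obs(); f.append(o["force"]);w.append(o["gripper_width"])
print(o["time"],np.mean(f,0),o["ee_pos"],np.round(w,2),o["moment"])
E
```

```text
19.75 [ 1.24997968 -1.93788059 -1.45192131] [619.02488244 243.86191208 173.19510368] [8.62 8.27 8.78 9.08 8.63 8.78 8.6  8.54] [-0.48607404 -0.48223728  0.03405754]
```

{"name": "apply_moves", "arguments": {
  "moves": [
    [0, 0.01, 0, 0, 0, 0, 0],
    [0, 0, 0, 0, 0, 0, 0],
    [0, 0, 0, 0, 0, 0, 0],
    [0, 0, 0, 0, 0, 0, 0],
    [0, 0, 0, 0, 0, 0, 0],
    [0, 0, 0, 0, 0, 0, 0],
    [0, 0, 0, 0, 0, 0, 0],
    [0, 0, 0, 0, 0, 0, 0]
  ]
}}

```text
time: 20.55
ee_pos: [619.0, 243.9, 173.2]
tcp_rot: [3.141, -0.0, 0.015]
force: [3.6, -3.2, -4.2]
gripper_width: 8.6
```

```bash
python3 - <<'E'
from h import *
f=[];w=[]
for i in range(6):
    s=bot.get_image("scene"); o=bot.get_obs(); f.append(o["force"]);w.append(o["gripper_width"])
print(o["time"],np.mean(f,0),o["ee_pos"],np.round(w,2))
cv2.imwrite("pics/s12.png",s["color"][:,:,::-1])
E
```

```text
20.85 [ 3.76546589 -3.41439345 -5.06882326] [618.99811327 243.90257634 173.18916546] [8.6  9.14 8.23 8.82 8.44 9.07]
```

View pics/s12.png

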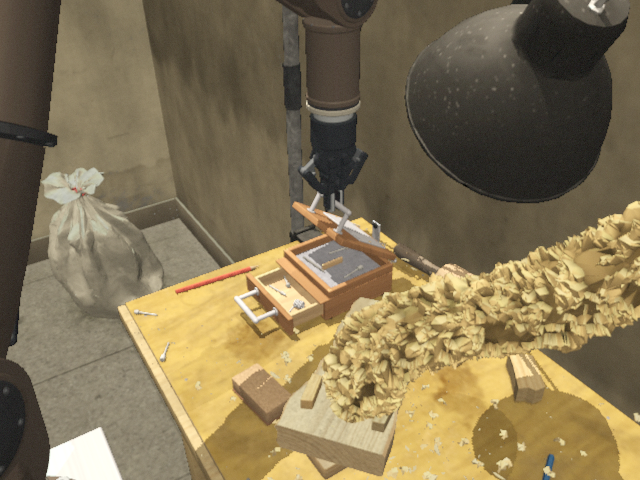

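The force creeps slowly because the controller integrates against the hinge. I'll trim so that both the force and its drift vanish.

{"name": "apply_moves", "arguments": {
  "moves": [
    [0.02, 0.03, 0.03, 0, 0, 0, 0],
    [0, 0, 0, 0, 0, 0, 0],
    [0, 0, 0, 0, 0, 0, 0],
    [0, 0, 0, 0, 0, 0, 0]
  ]
}}

```text
time: 21.25
ee_pos: [619.0, 243.9, 173.1]
tcp_rot: [-3.142, 0.0, 0.016]
force: [1.5, -3.3, -0.9]
gripper_width: 8.3
```

{"name": "apply_moves", "arguments": {
  "moves": [
    [0, 0, 0, 0, 0, 0, 0],
    [0, 0, 0, 0, 0, 0, 0],
    [0, 0, 0, 0, 0, 0, 0],
    [0, 0, 0, 0, 0, 0, 0],
    [0, 0, 0, 0, 0, 0, 0]
  ]
}}

```text
time: 21.75
ee_pos: [619.0, 243.9, 173.1]
tcp_rot: [3.142, 0.0, 0.016]
force: [-0.9, -4.1, 0.7]
gripper_width: 8.5
```

{"name": "apply_moves", "arguments": {
  "moves": [
    [0, 0, 0, 0, 0, 0, 0],
    [0, 0, 0, 0, 0, 0, 0],
    [0, 0, 0, 0, 0, 0, 0],
    [0, 0, 0, 0, 0, 0, 0],
    [0, 0, 0, 0, 0, 0, 0]
  ]
}}

```text
time: 22.25
ee_pos: [619.0, 243.9, 173.1]
tcp_rot: [-3.142, 0.0, 0.016]
force: [-0.9, -4.1, 2.5]
gripper_width: 8.8
```

{"name": "apply_moves", "arguments": {
  "moves": [
    [-0.01, 0.04, -0.01, 0, 0, 0, 0],
    [0, 0, 0, 0, 0, 0, 0],
    [0, 0, 0, 0, 0, 0, 0],
    [0, 0, 0, 0, 0, 0, 0],
    [0, 0, 0, 0, 0, 0, 0],
    [0, 0, 0, 0, 0, 0, 0]
  ]
}}

```text
time: 22.85
ee_pos: [619.0, 243.9, 173.1]
tcp_rot: [-3.141, -0.0, 0.016]
force: [0.2, -3.0, 0.5]
gripper_width: 8.3
```

{"name": "apply_moves", "arguments": {
  "moves": [
    [0, 0, 0, 0, 0, 0, 0],
    [0, 0, 0, 0, 0, 0, 0],
    [0, 0, 0, 0, 0, 0, 0],
    [0, 0, 0, 0, 0, 0, 0],
    [0, 0, 0, 0, 0, 0, 0],
    [0, 0, 0, 0, 0, 0, 0],
    [0, 0, 0, 0, 0, 0, 0],
    [0, 0, 0, 0, 0, 0, 0]
  ]
}}

```text
time: 23.65
ee_pos: [619.0, 243.9, 173.1]
tcp_rot: [-3.141, -0.0, 0.016]
force: [0.2, -0.6, -0.3]
gripper_width: 8.7
```

{"name": "apply_moves", "arguments": {
  "moves": [
    [0, 0, 0, 0, 0, 0, 0],
    [0, 0, 0, 0, 0, 0, 0],
    [0, 0, 0, 0, 0, 0, 0],
    [0, 0, 0, 0, 0, 0, 0],
    [0, 0, 0, 0, 0, 0, 0],
    [0, 0, 0, 0, 0, 0, 0],
    [0, 0, 0, 0, 0, 0, 0],
    [0, 0, 0, 0, 0, 0, 0]
  ]
}}

```text
time: 24.45
ee_pos: [619.0, 243.8, 173.1]
tcp_rot: [-3.141, -0.0, 0.016]
force: [2.1, 2.1, -1.3]
gripper_width: 8.6
```

{"name": "apply_moves", "arguments": {
  "moves": [
    [0.005, -0.03, 0.005, 0, 0, 0, 0],
    [0, 0, 0, 0, 0, 0, 0],
    [0, 0, 0, 0, 0, 0, 0],
    [0, 0, 0, 0, 0, 0, 0]
  ]
}}

```text
time: 24.85
ee_pos: [619.0, 243.9, 173.1]
tcp_rot: [-3.142, -0.0, 0.016]
force: [0.9, 0.9, 0.9]
gripper_width: 8.5
```

{"name": "apply_moves", "arguments": {
  "moves": [
    [0, 0, 0, 0, 0, 0, 0],
    [0, 0, 0, 0, 0, 0, 0],
    [0, 0, 0, 0, 0, 0, 0],
    [0, 0, 0, 0, 0, 0, 0],
    [0, 0, 0, 0, 0, 0, 0],
    [0, 0, 0, 0, 0, 0, 0]
  ]
}}

```text
time: 25.45
ee_pos: [619.0, 243.8, 173.1]
tcp_rot: [-3.142, 0.0, 0.016]
force: [0.5, 0.7, 0.9]
gripper_width: 8.4
```

Forces are now about 1 N on every axis and steady, so I'll hand in.

```bash
python3 - <<'E'
from h import *
o=bot.get_obs();print(o["time"],o["ee_pos"],o["force"]);print(bot.sign_off())
E
```

```text
25.45 [619.01044538 243.82362346 173.10193901] [0.46653248 0.72153059 0.90607394]
the job is handed in; nothing more can be done
None
```

The drawer is out at its stop, and I handed the job in at 25.5 s of the 48 s with the lid still gripped by its bar, just below the balance point.

- **Drawer:** I pulled it by its bar until it stopped after 65 mm and the force rose to 20 N. In the last pictures it is still out, with the spring lying in it.
- **Lid:** I raised it to 0.88–0.91 rad and eased it back to about 0.59, where it is held. I did not feel the springs take over: their small load is lost in the wrist-force noise, so "past balance" rests on the measured angle.
- **Final checks:** The wrist force is about 1 N on each axis and steady, so the hinge carries almost no load. In the last pictures the pencil, block and mallet look to be where they were; I judged that by eye and did not measure it.
- **Disagreements:**
  - The hold angle reads 0.58–0.615 from the arm and 0.59–0.60 from the scene camera, all inside 0.52–0.66.
  - The fixed cameras read heights about 3 mm above the text.
  - The gripper reads 8.5–9 mm on the 10 mm bar.
  - My first arc was a few mm off the hinge's circle, which put up to about 11 N of radial load on the bar. I trimmed that out during the lift and the hold.

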